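# Return the check weights to their nests

## Robot

A 6-joint arm with a two-finger parallel gripper is mounted at the origin on a cart in front of the work surface, level with it; the furniture and walls round the work are solid. World frame = base frame: x ahead of the robot, y to its left, z up, the work surface at z = 0. Lengths are in m, angles in rad, forces in N, time in s.
With the tool pointing down it reaches from about 0.325 to 0.9 m from the base axis. Payload 3.5 kg.
Tool frame: the origin (TCP) lies midway between the tips of the shut fingers; the grasp point (between the pads) lies 19 mm behind it; z points along the fingers, y is the line along which they close (so a half turn about z gives the same grasp; the last joint's range is limited). The gripper opens to 85 mm and grips with 20 to 120 N. Pads are 22 mm wide; open, the fingers measure 114 mm over their backs; the gripper's body (76 mm by 85 mm) begins 54 mm behind the grasp point. The pads swing forward as they close: fully open they stand 13 mm farther back than shut.
Start: joints at [-1.274, 0.276, -0.026, 1.268, 0, 1.467], TCP at [0.243, -0.576, 0.231] pointing down, gripper open.
Joint ranges: [-3.12, 3.12], [-0.85, 1.88], [-1.08, 1.24], [-1.95, 2.15], [-1.57, 1.53], [-3.14, 3.14]. Speed limits (rad/s): [2.57, 2.57, 3.14, 3.14, 3.14, 3.14].

## Interface

Orientations are given as [roll, pitch, yaw] about the fixed x, y, z axes, in that order (R = Rz(yaw) Ry(pitch) Rx(roll)).
In Python, from plant import robot gives the robot as it stands. The module is installed in compiled form; this text tells all that it offers.
- The arm moves only by the tool move_arm, never from a script. Its argument "commands" is a list of rows, each a list of 7 numbers: the opening, from 0 (shut) to 1 (fully open), then the shift along the tool's x, y, z in units of 250 mm (1.0 is 250 mm), then the turn, a rotation vector about the tool's x, y, z in units of 90 degrees (1.0 is 90 degrees). A call has 1 to 8 rows; each row shifts and turns the commanded pose from where the row before left it, along the tool's axes as they then stand; what a row does not reach is not made up. A row lasts 1/8 s, in which the tool goes at most 62.5 mm and 10.7 degrees, less where a joint would pass 70% of its speed; a pose out of reach is approached as far as the arm can. A call with a number of a shift or a turn outside -1 to 1 is refused whole. A call with a gripper value outside its range is refused whole. The fingers move at their own pace and stop on an object; "squeeze" is the grip in N (left out, the last holds). Time passes only in rows, so rows that do not move let the fingers close. It gives the time, the measured TCP pose, the force, the opening and the grip force at its end, in the units of the state.
- robot.get_state(): the state, without advancing time (a new reading comes with each control period).
- robot.camera(name): name is "side" or "top" or "wrist"; returns the picture (480x640x3 uint8, red, green, blue); there is no depth.
- robot.camera_params(name): a dict with "camera_matrix" (3x3 intrinsics, pixels), "k1" (the pictures are not rectified: a ray, as slopes to the right and down, at radius r is drawn at 1 + k1 r^2 times it, then the intrinsics apply), "origin" and "rotation" of the camera in the world; the wrist camera has in their place "hand_eye" (4x4, takes a point from camera to tool coordinates, whose origin is the TCP and whose axes are the flange's). Camera axes: x right, y up, looking along -z (the intrinsics and any distortion apply to the point x, -y, -z); pixel columns grow to the right and rows downward; lengths in m; the calibration is good to about 2 mm. A picture is of the moment at which its call begins: read the wrist's pose just before it. camera_params takes no time and is no camera call.
- robot.sign_off(): hands the job in; it is judged then, once.
Trained networks look in the newest picture that a camera, given by its name, has taken for a name from the list of things; names that differ only in an ending like _2 or _b are one class to them, and where a whole thing is asked for, a point or a joint stands for the part that bears it (a point fixed in the world has none). Each returns a list of dicts, best first, with "conf" (0 to 1); they miss things now and then, are a little off and sometimes report something else, mostly with a low value. They report only what shows in the picture. A call takes as long as a camera call. They do not tell look-alikes from the thing itself.
- robot.regions_of(thing, camera): "mask" (480x640 bool, what is visible of it) and "position" ([row, column] in pixels, amid what is visible of it).
The state is a dict: "time": time; "joint_pos": joint angles; "joint_velocities": joint speeds; "effort": joint torques, N m; "position": TCP position; "orientation": TCP orientation; "wrist_force": force on the tool from outside, world axes, zero at the start; "wrist_torque": the same for the moment, N m; "gripper_width": finger opening in m; "finger_force": force on a finger pad.
Only numpy, scipy, OpenCV 4.12 (cv2) and the standard library are available. Lean on these libraries where they do the work, as an engineer would, in place of code of your own. Each camera call takes 0.05 s, during which the arm holds its last target. There are 200 camera calls.

## Task

The force gauge has been checked, so put the four check weights away: stand each one upright in the bored insert of the weight tray that is made for its diameter, fully down on the felt floor, and let it go. Never let a weight tip over, and leave the stopwatch and the calliper where they lie.

Things in the scene. Friction and masses are not known exactly. Their poses are not given: they have to be found in the camera images.
- weight_500: Loose 500 g check weight, the largest, steel: an upright round body 52 mm in diameter and 32 mm high, above it a slim neck and a knob, about 14 mm across, on the same axis; 46 mm high over all; about 0.5 kg. Starts standing on the worktop. Pinch the knob from above. Origin: centre of its underside; z up along its axis.
- weight_200: Loose 200 g check weight, the second largest, steel: an upright round body 42 mm in diameter and 18 mm high, above it a slim neck and a knob, about 14 mm across, on the same axis; 36 mm high over all; about 0.2 kg. Starts standing on the worktop. Pinch the knob from above. Origin: centre of its underside; z up along its axis.
- weight_100: Loose 100 g check weight, the third, brass: an upright round body 34 mm in diameter and 15 mm high, above it a slim neck and a knob, about 14 mm across, on the same axis; 33 mm high over all; about 0.1 kg. Starts standing on the worktop. Pinch the knob from above. Origin: centre of its underside; z up along its axis.
- weight_20: Loose 20 g check weight, the smallest, brass: an upright round body 23 mm in diameter and 13 mm high, above it a slim neck and a knob, about 14 mm across, on the same axis; 28 mm high over all; about 0.02 kg. Starts standing on the worktop. Pinch the knob from above. Origin: centre of its underside; z up along its axis.
- nest_500: Fixed grey insert, 80 x 80 x 20 mm, one of four side by side (84 mm apart) in a square aluminium tray; they change places. Its round blind bore, for the 500 g weight, is 60 mm wide, 10 mm deep, with a felt floor and a 4 mm chamfer at the mouth. Origin: centre of its underside, on the bore's axis; z up; bore floor at z = 10 mm, top face at z = 20 mm.
- nest_200: Fixed grey insert, 80 x 80 x 20 mm, one of four side by side (84 mm apart) in a square aluminium tray; they change places. Its round blind bore, for the 200 g weight, is 50 mm wide, 10 mm deep, with a felt floor and a 4 mm chamfer at the mouth. Origin: centre of its underside, on the bore's axis; z up; bore floor at z = 10 mm, top face at z = 20 mm.
- nest_100: Fixed grey insert, 80 x 80 x 20 mm, one of four side by side (84 mm apart) in a square aluminium tray; they change places. Its round blind bore, for the 100 g weight, is 42 mm wide, 10 mm deep, with a felt floor and a 4 mm chamfer at the mouth. Origin: centre of its underside, on the bore's axis; z up; bore floor at z = 10 mm, top face at z = 20 mm.
- nest_20: Fixed grey insert, 80 x 80 x 20 mm, one of four side by side (84 mm apart) in a square aluminium tray; they change places. Its round blind bore, for the 20 g weight, is 31 mm wide, 10 mm deep, with a felt floor and a 4 mm chamfer at the mouth. Origin: centre of its underside, on the bore's axis; z up; bore floor at z = 10 mm, top face at z = 20 mm.
- stopwatch: Yellow round stopwatch, 59 x 54 x 17 mm, lying loose among the weights; to be left where it is. Origin: centre of its underside.
- caliper: Loose calliper, 69 x 230 x 13 mm, lying along the front edge of the worktop at the right, in front of the tall force test stand (keep the arm clear of the stand), long side along its y; to be left where it is. Origin: centre of its underside.
Not all that is in view belongs to the job. Leave any purple look-alike of the weight_500 alone.

How it is judged:
At the end, for the whole second after the job is handed in: Each of the four weights stands in the bore of its own size: within 8 mm of the bore's axis, its underside at the bore floor (within 3 mm), upright within 0.1 rad, at rest and released (horizontal distance between weight_500 and nest_500 below 0.008 m and z of weight_500 in the frame of nest_500 between 0.007 and 0.013 m and angle between each of weight_500, weight_200, weight_100, weight_20's own z axis and vertical below 0.1 rad and linear speed of each of weight_500, weight_200, weight_100, weight_20 below 0.02 m/s and angular speed of each of weight_500, weight_200, weight_100, weight_20 below 0.2 rad/s and contact force between each of weight_500, weight_200, weight_100, weight_20 and the fingers below 0.05 N and horizontal distance between weight_200 and nest_200 below 0.008 m and z of weight_200 in the frame of nest_200 between 0.007 and 0.013 m and horizontal distance between weight_100 and nest_100 below 0.008 m and z of weight_100 in the frame of nest_100 between 0.007 and 0.013 m and horizontal distance between weight_20 and nest_20 below 0.008 m and z of weight_20 in the frame of nest_20 between 0.007 and 0.013 m); the robot touches nothing.
It fails at once if a weight tips over (more than 0.6 rad from upright) (angle between any of weight_500, weight_200, weight_100, weight_20's own z axis and vertical above 0.6 rad).
It fails at once if the stopwatch or the calliper is moved by more than 20 mm (distance of any of stopwatch, caliper from where it was at the start of the episode above 0.02 m).
It also fails if it takes over 90 s, if anything falls off the work surface, if the arm or the gripper's body presses on something with over 40 N, if the wrist force passes 120 N, or if a joint passes its speed limit or range.

## Working session

There is one attempt and no reset: what is moved stays moved. The work goes in short steps, Python scripts to look and compute and a tool call to move; the robot and the scene stay as the last step left them, time stands still between calls to the robot, and variables do not carry over. Pictures are saved under pics/ and viewed, at most 14 in all, crops included, and the job is handed in when it is done.

Besides the shell and the picture viewer there is one more tool, called after ">>>" by a JSON object that holds its "method" and its "body", one argument or row to a line. move_arm: Moves the arm, as the interface text tells. Shifts and turns lie within -1 to 1; 1 stands for 250 mm of shift or 90 degrees of turn. Its arguments: {"type":"object","properties":{"commands":{"type":"array"},"squeeze":{"type":"number"}},"required":["commands"]}

```bash
mkdir -p pics; cat > h.py <<'E'
import numpy as np, cv2
from scipy.spatial.transform import Rotation as R
from plant import robot
def save(n,f,box=None,s=1):
    im=robot.camera(n)
    o=im
    if box: o=im[box[0]:box[1],box[2]:box[3]]
    cv2.imwrite('pics/'+f,cv2.resize(o,None,fx=s,fy=s)[:,:,::-1]); return im
def campose(n,st=None):
    p=robot.camera_params(n)
    if n=='wrist':
        T=np.eye(4);T[:3,:3]=R.from_euler('xyz',st['orientation']).as_matrix();T[:3,3]=st['position']
        C=T@np.array(p['hand_eye']); return p,C[:3,3],C[:3,:3]
    return p,np.array(p['origin']),np.array(p['rotation'])
def ray(n,rc,st=None):
    p,o,Q=campose(n,st);K=np.array(p['camera_matrix'],float);k=p['k1']
    s=cv2.undistortPoints(np.array([[[rc[1],rc[0]]]],float),K,np.array([k,0,0,0.]))[0,0]
    return o,Q@np.array([s[0],-s[1],-1.])
def onz(n,rc,z,st=None):
    o,d=ray(n,rc,st); return o+d*(z-o[2])/d[2]
def proj(n,X,st=None):
    p,o,Q=campose(n,st);K=np.array(p['camera_matrix'],float)
    c=Q.T@(np.array(X)-o); u=np.array([c[0],-c[1]])/-c[2]; u=u*(1+p['k1']*(u@u))
    return np.array([K[1,1]*u[1]+K[1,2],K[0,0]*u[0]+K[0,2]])
def tri(a,b):
    (o1,d1),(o2,d2)=a,b; A=np.stack([d1,-d2],1); t=np.linalg.lstsq(A,o2-o1,rcond=None)[0]
    p,q=o1+t[0]*d1,o2+t[1]*d2; return (p+q)/2,np.linalg.norm(p-q)
E
python3 - <<'E'
from h import *
print(robot.get_state())
for n in('top','side','wrist'):
    print(n,robot.camera_params(n)); save(n,n+'0.png')
names=['weight_500','weight_200','weight_100','weight_20','nest_500','nest_200','nest_100','nest_20','stopwatch','caliper']
for n in('top','side'):
  for t in names:
    print(n,t,[(round(d['conf'],2),np.round(d['position']),int(d['mask'].sum())) for d in robot.regions_of(t,n)[:3]])
E
```

```text
{'time': 0.0, 'joint_pos': array([-1.27436855e+00,  2.77138873e-01, -2.78904639e-02,  1.26799347e+00,
        3.68198836e-05,  1.46743313e+00]), 'joint_velocities': array([-0.0006363 ,  0.0010976 , -0.00281064, -0.00259095, -0.00063433,
       -0.00021003]), 'effort': array([ 2.04756558e-03, -4.45511484e+01,  2.95200509e+01,  1.63381296e-02,
       -1.51840632e-04, -9.75024861e-07]), 'position': array([ 0.24305961, -0.57495669,  0.23015153]), 'orientation': array([-3.13938185e+00, -2.66350004e-04,  3.99790635e-01]), 'wrist_force': array([0.47135091, 0.04450765, 0.33329595]), 'wrist_torque': array([-0.00457431, -0.00245943, -0.03244868]), 'finger_force': 0.0, 'gripper_width': 0.08525854532205376}
top {'camera_matrix': array([[481.29475568,   0.        , 314.70819923],
       [  0.        , 481.29475568, 240.83548738],
       [  0.        ,   0.        ,   1.        ]]), 'k1': -0.008774589189168512, 'origin': array([0.4222997 , 0.06459944, 1.07355467]), 'rotation': array([ 0.08100341, -0.00235558, -1.54730591])}
side {'camera_matrix': array([[442.89084121,   0.        , 322.87649826],

[... 2228 characters left out ...]
, array([296., 309.]), 796), (0.85, array([203., 365.]), 552), (0.75, array([262., 286.]), 259)]
side nest_500 [(0.84, array([158., 265.]), 803), (0.77, array([148., 300.]), 801), (0.64, array([184., 275.]), 1082)]
side nest_200 [(0.84, array([158., 265.]), 803), (0.77, array([148., 300.]), 801), (0.64, array([184., 275.]), 1082)]
side nest_100 [(0.84, array([158., 265.]), 803), (0.77, array([148., 300.]), 801), (0.64, array([184., 275.]), 1082)]
side nest_20 [(0.84, array([158., 265.]), 803), (0.77, array([148., 300.]), 801), (0.64, array([184., 275.]), 1082)]
side stopwatch [(0.87, array([243., 344.]), 517)]
side caliper [(0.94, array([385., 290.]), 2131), (0.25, array([244., 344.]), 503)]
```

View pics/top0.png

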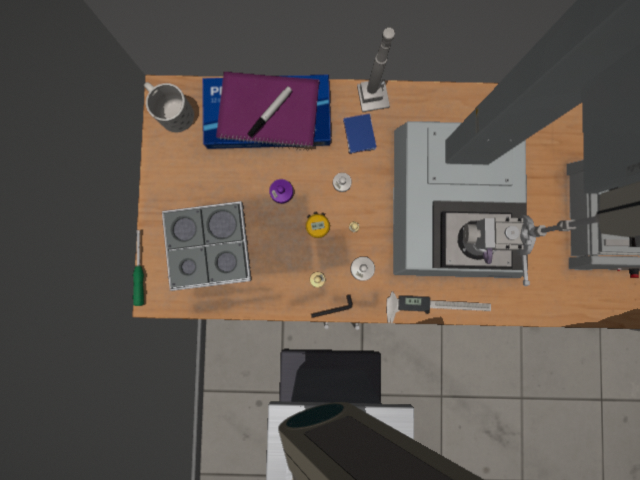

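View pics/side0.png

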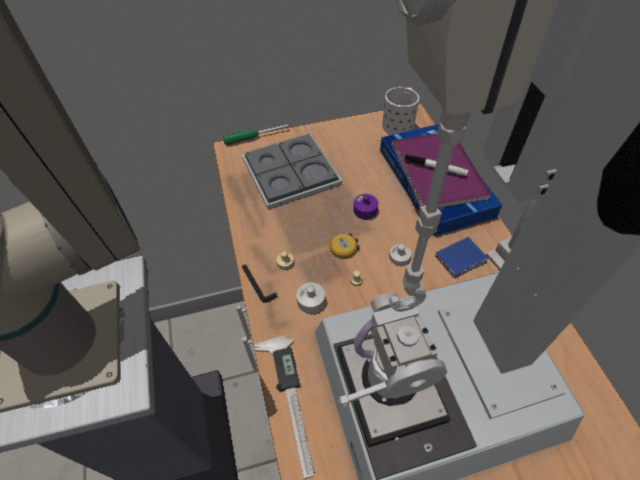

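```bash
sed -i "s/np.array(p\['rotation'\])$/R.from_euler('xyz',p['rotation']).as_matrix()/" h.py
python3 - <<'E'
from h import *
for n in('top','side'):
  for t in ['weight_500','nest_500']:
    for d in robot.regions_of(t,n):
      (x,y),r=cv2.minEnclosingCircle(np.argwhere(d['mask'])[:,::-1].astype(np.float32))
      im=robot.camera(n)
      print(n,t,round(d['conf'],2),np.round(d['position'],1),int(d['mask'].sum()),round(r,1),im[d['mask']].mean(0).round(),onz(n,d['position'],.02).round(3))
  for t in ['stopwatch','caliper']:
    for d in robot.regions_of(t,n)[:1]:
      print(t,onz(n,d['position'],.01).round(3))
E
```

```text
top weight_500 0.88 [267.9 361.9] 490 12.9 [167. 159. 152.] [ 0.451 -0.04   0.02 ]
top weight_500 0.74 [276.2 318.4] 172 7.4 [178. 163. 120.] [0.431 0.054 0.02 ]
top weight_500 0.59 [190.5 282. ] 452 12.3 [100.  53. 121.] [0.618 0.139 0.02 ]
top weight_500 0.56 [181.5 345.4] 293 10.0 [162. 155. 147.] [ 0.642 -0.001  0.02 ]
top nest_500 0.92 [261.6 227.1] 1396 25.3 [97. 99. 99.] [0.458 0.255 0.02 ]
top nest_500 0.81 [227.3 184.1] 1388 24.5 [91. 93. 94.] [0.531 0.352 0.02 ]
top nest_500 0.69 [265.5 191.1] 1424 25.3 [ 98. 100. 100.] [0.447 0.333 0.02 ]
top nest_500 0.65 [225.6 223.3] 1465 25.0 [91. 93. 94.] [0.537 0.266 0.02 ]
stopwatch [0.548 0.058 0.01 ]
caliper [ 0.378 -0.172  0.01 ]
side weight_500 0.98 [296.1 308.6] 796 16.3 [150. 143. 137.] [ 0.446 -0.04   0.02 ]
side weight_500 0.85 [203.3 364.7] 552 13.8 [80. 44. 97.] [0.616 0.146 0.02 ]
side weight_500 0.75 [262.4 286.1] 259 9.5 [151. 135. 105.] [0.424 0.044 0.02 ]
side weight_500 0.56 [254.4 398.3] 387 11.3 [144. 138. 133.] [0.635 0.002 0.02 ]
side weight_500 0.43 [277.1 357.6] 128 7.2 [146. 131. 102.] [ 0.544 -0.026  0.02 ]
side nest_500 0.96 [170.4 313. ] 1046 23.6 [86. 87. 89.] [0.538 0.274 0.02 ]
side nest_500 0.84 [157.6 267. ] 853 22.0 [91. 93. 93.] [0.447 0.347 0.02 ]
side nest_500 0.81 [182.4 277.3] 1089 23.6 [86. 88. 88.] [0.453 0.26  0.02 ]
side nest_500 0.74 [149.8 297.1] 748 20.9 [90. 92. 94.] [0.52  0.353 0.02 ]
stopwatch [0.537 0.064 0.01 ]
caliper [ 0.375 -0.188  0.01 ]
```

The top and side views agree. In the top view, w500 is at (268,362), w100 at (276,318) and w20 at about (226,354). w200 is at (181,345) and the purple decoy at (190,282). The tray bores are at about (228,184), (225,223), (265,191) and (262,227). I'll turn the tool to yaw 90° and swing round inside the stand.

>>> {"method": "move_arm", "body": {
  "commands": [
    [1,0,0,0,0,0,-0.1065],
    [1,0,0,0,0,0,-0.1065],
    [1,0,0,0,0,0,-0.1065],
    [1,0,0,0,0,0,-0.1065],
    [1,0,0,0,0,0,-0.1065],
    [1,0,0,0,0,0,-0.1065],
    [1,0,0,0,0,0,-0.1065]
  ]
}}

```text
time: 3.28
position: [0.2433, -0.5757, 0.2313]
orientation: [-3.142, -0.0, 1.576]
wrist_force: [0.7, -0.5, -0.7]
gripper_width: 0.0849
finger_force: 0.0
```

>>> {"method": "move_arm", "body": {
  "commands": [
    [1,0.225,-0.023,0,0,0,0],
    [1,0.225,-0.023,0,0,0,0],
    [1,0.225,-0.023,0,0,0,0],
    [1,0.225,-0.023,0,0,0,0]
  ]
}}

```text
time: 3.78
position: [0.22, -0.349, 0.2313]
orientation: [3.141, 0.0, 1.571]
wrist_force: [-0.3, 0.7, 0.8]
gripper_width: 0.0854
finger_force: 0.0
```

>>> {"method": "move_arm", "body": {
  "commands": [
    [1,0.184,0.08,0,0,0,0],
    [1,0.184,0.08,0,0,0,0],
    [1,0.184,0.08,0,0,0,0],
    [1,0.184,0.08,0,0,0,0],
    [1,0.184,0.08,0,0,0,0],
    [1,0,0,0,0,0,0]
  ]
}}

```text
time: 4.53
position: [0.3209, -0.1179, 0.2315]
orientation: [3.141, -0.0, 1.578]
wrist_force: [0.7, -0.7, 0.7]
gripper_width: 0.0856
finger_force: 0.0
```

>>> {"method": "move_arm", "body": {
  "commands": [
    [0.5,0.17,0.12,0,0,0,0],
    [0.5,0.17,0.12,0,0,0,0],
    [0.5,0.17,0.12,0,0,0,0],
    [0.5,0.17,0.12,0,0,0,0],
    [0.5,0,0,0,0,0,0],
    [0.5,0,0,0,0,0,0]
  ]
}}

```text
time: 5.28
position: [0.4399, 0.0484, 0.2311]
orientation: [-3.141, 0.001, 1.57]
wrist_force: [-0.5, 0.3, -0.1]
gripper_width: 0.0426
finger_force: 0.0
```

```bash
cat > look.py <<'E'
import sys,pickle
from h import *
k=sys.argv[1]
st=robot.get_state(); im=save('wrist','w%s.png'%k)
out=[]
for t in ['weight_500','nest_500','stopwatch']:
    for d in robot.regions_of(t,'wrist'):
        (x,y),r=cv2.minEnclosingCircle(np.argwhere(d['mask'])[:,::-1].astype(np.float32))
        print(t,round(d['conf'],2),np.round(d['position']),round(r,1),im[d['mask']].mean(0).round(),onz('wrist',d['position'],.02,st).round(3))
        out.append((t,d))
pickle.dump((st,im,out),open('v%s.pkl'%k,'wb'))
E
python3 look.py 1
```

```text
weight_500 0.96 [240. 488.] 20.5 [212. 206. 200.] [0.637 0.013 0.02 ]
weight_500 0.92 [262. 400.] 11.7 [141. 127. 104.] [ 0.538 -0.014  0.02 ]
weight_500 0.86 [278. 323.] 24.2 [139. 133. 128.] [ 0.449 -0.035  0.02 ]
weight_500 0.85 [119. 488.] 31.1 [143.  86. 168.] [0.616 0.143 0.02 ]
weight_500 0.82 [198. 301.] 15.8 [232. 224. 197.] [0.424 0.06  0.02 ]
nest_500 0.78 [ 13. 419.] 46.2 [138. 139. 138.] [0.536 0.237 0.02 ]
nest_500 0.56 [ 17. 331.] 46.3 [162. 163. 160.] [0.454 0.233 0.02 ]
stopwatch 0.71 [196. 406.] 26.6 [220. 197. 119.] [0.538 0.064 0.02 ]
```

View pics/w1.png

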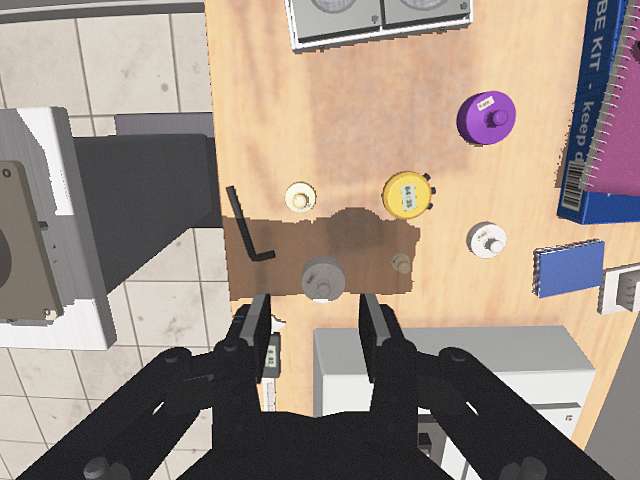

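>>> {"method": "move_arm", "body": {
  "commands": [
    [0.5,0.2,0.07,0,0,0,0],
    [0.5,0.2,0.07,0,0,0,0],
    [0.5,0.2,0.07,0,0,0,0],
    [0.5,0,0,0,0,0,0],
    [0.5,0,0,0,0,0,0]
  ]
}}

```text
time: 6.1
position: [0.4923, 0.1984, 0.2311]
orientation: [-3.141, 0.001, 1.57]
wrist_force: [-0.7, 0.5, 0.3]
gripper_width: 0.0429
finger_force: 0.0
```

```bash
python3 look.py 2
```

```text
weight_500 0.88 [255. 424.] 24.7 [129.  77. 154.] [0.617 0.144 0.02 ]
weight_500 0.81 [341. 429.] 16.9 [201. 194. 187.] [0.637 0.027 0.02 ]
weight_500 0.66 [363. 353.] 12.3 [210. 196. 166.] [ 0.541 -0.007  0.02 ]
weight_500 0.58 [378. 285.] 21.5 [204. 199. 195.] [ 0.452 -0.032  0.02 ]
weight_500 0.37 [312. 273.] 7.5 [138. 123.  99.] [0.441 0.069 0.02 ]
nest_500 0.93 [ 61. 266.] 61.0 [188. 188. 186.] [0.444 0.345 0.02 ]
nest_500 0.74 [ 48. 349.] 61.9 [176. 176. 175.] [0.524 0.356 0.02 ]
nest_500 0.66 [149. 279.] 54.2 [182. 182. 180.] [0.454 0.262 0.02 ]
nest_500 0.62 [139. 361.] 57.1 [173. 172. 173.] [0.539 0.272 0.02 ]
stopwatch 0.92 [313. 346.] 20.1 [191. 173. 109.] [0.529 0.068 0.02 ]
```

View pics/w2.png

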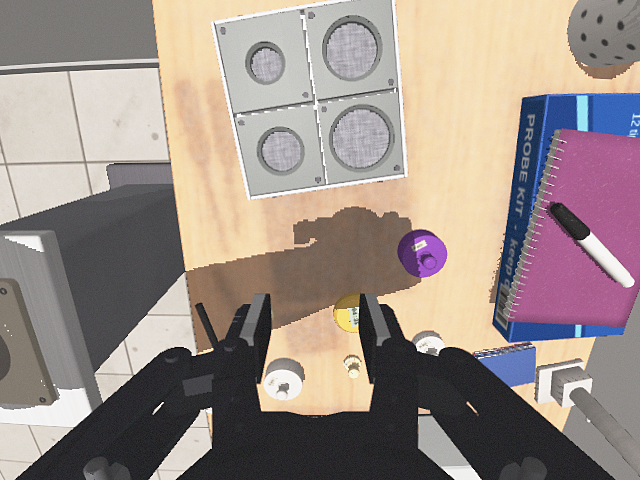

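The wrist view shows the bores clearly, with dark rings at these pixels (x,y):
- 500: (361,138)
- 200: (351,48)
- 100: (280,151)
- 20: (266,63)

Now I'll combine the views for 3D positions.

```bash
cat > fit.py <<'E'
import pickle
from h import *
from scipy.optimize import least_squares
obs=[]
for n in('top','side'):
    for t in('weight_500','nest_500'):
        robot.camera(n)
        for d in robot.regions_of(t,n): obs.append((n,None,t,d))
for k in '12':
    st,im,out=pickle.load(open('v%s.pkl'%k,'rb'))
    for t,d in out: obs.append(('wrist',st,t,d))
W={'weight_500':(.448,-.038,26,32,46),'weight_200':(.638,.002,21,18,36),'weight_100':(.427,.053,17,15,33),'weight_20':(.542,-.022,11.5,13,28)}
N={'nest_500':(.538,.271),'nest_200':(.526,.355),'nest_100':(.453,.26),'nest_20':(.445,.345)}
a=np.linspace(0,2*np.pi,40,endpoint=False); circ=np.c_[np.cos(a),np.sin(a),0*a]
def cen(n,st,groups):
    m=np.zeros((480*4,640*4),np.uint8)
    for g in groups:
        p=np.array([proj(n,X,st) for X in g])[:,::-1]*4
        cv2.fillConvexPoly(m,cv2.convexHull(p.astype(np.float32)).astype(np.int32),1)
    return np.argwhere(m).mean(0)/4
sq=np.array([[1,1],[1,-1],[-1,-1],[-1,1]])*.04
def groups(name,p):
    if name in W:
        _,_,r,h,H=W[name]
        c=lambda R_,z:circ*R_/1e3+np.array([p[0],p[1],p[2]+z/1e3])
        return [np.r_[c(r,0),c(r,h)],np.r_[c(4,h),c(7,H)]]
    c,s=np.cos(-.06),np.sin(-.06)
    return [np.c_[sq@np.array([[c,s],[-s,c]]),np.zeros(4)]+p]
for name,v in list(W.items())+list(N.items()):
    t='weight_500' if name in W else 'nest_500'; z=.015 if name in W else .02
    o=[]
    for n,st,tt,d in obs:
        if tt!=t: continue
        ys,xs=np.nonzero(d['mask'])
        if ys.min()<2: continue
        if n=='wrist' and (ys.max()>330 ) : continue
        if np.linalg.norm(onz(n,d['position'],z,st)[:2]-v[:2])<.03: o.append((n,st,np.argwhere(d['mask']).mean(0)))
    w=lambda n:3 if n=='wrist' else 1
    p0=np.array([v[0],v[1],0 if name in W else .02])
    f=lambda p:np.concatenate([(cen(n,st,groups(name,p))-c)/1 for n,st,c in o])
    s=least_squares(f,p0,diff_step=None,x_scale=.01,method='trf',jac=lambda p:np.stack([(f(p+e)-f(p-e))/.008 for e in np.eye(3)*.004],1),max_nfev=8)
    print(name,s.x.round(4),[n for n,_,_ in o],s.fun.round(1))
E
python3 fit.py
```

```text
Traceback (most recent call last):
  File "fit.py", line 41, in <module>
    s=least_squares(f,p0,diff_step=None,x_scale=.01,method='trf',jac=lambda p:np.stack([(f(p+e)-f(p-e))/.008 for e in np.eye(3)*.004],1),max_nfev=8)
  File "fit.py", line 41, in <lambda>
    s=least_squares(f,p0,diff_step=None,x_scale=.01,method='trf',jac=lambda p:np.stack([(f(p+e)-f(p-e))/.008 for e in np.eye(3)*.004],1),max_nfev=8)
                                                                                                ~^^^^^
  File "fit.py", line 40, in <lambda>
    f=lambda p:np.concatenate([(cen(n,st,groups(name,p))-c)/1 for n,st,c in o])
                                ~~~^^^^^^^^^^^^^^^^^^^^^
  File "fit.py", line 18, in cen
    p=np.array([proj(n,X,st) for X in g])[:,::-1]*4
                ~~~~^^^^^^^^
  File "h.py", line 22, in proj
    p,o,Q=campose(n,st);K=np.array(p['camera_matrix'],float)
          ~~~~~~~^^^^^^
  File "h.py", line 10, in campose
    p=robot.camera_params(n)
ValueError: time passes only in moves, steps and waits
```

```bash
sed -i 's/^def campose/import functools\nprm=functools.lru_cache(robot.camera_params)\ndef campose/; s/p=robot.camera_params(n)/p=prm(n)/' h.py; python3 fit.py
```

```text
weight_500 [ 0.4491 -0.0394 -0.0044] ['top', 'side', 'wrist'] [ 0.5 -1.2  0.4  0.1  0.4  0.3]
weight_200 [ 0.6416  0.0081 -0.002 ] ['top', 'side', 'wrist'] [ 1.  -0.7  0.4  0.2  0.2  0.5]
weight_100 [ 0.4271  0.0584 -0.0064] ['top', 'side', 'wrist', 'wrist'] [-1.4 -0.5  1.5  2.4 -0.1  4.6 -0.4 -7.5]
weight_20 [ 0.5419 -0.0201 -0.0008] ['wrist'] [0.4 0. ]
nest_500 [0.5395 0.2719 0.018 ] ['side', 'wrist'] [ 0.  -0.2  0.   0.1]fit.py:20: RuntimeWarning: Mean of empty slice.
  return np.argwhere(m).mean(0)/4
  ret = um.true_divide(
Traceback (most recent call last):
  File "fit.py", line 41, in <module>
    s=least_squares(f,p0,diff_step=None,x_scale=.01,method='trf',jac=lambda p:np.stack([(f(p+e)-f(p-e))/.008 for e in np.eye(3)*.004],1),max_nfev=8)
  File "fit.py", line 40, in <lambda>
    f=lambda p:np.concatenate([(cen(n,st,groups(name,p))-c)/1 for n,st,c in o])
               ~~~~~~~~~~~~~~^^^^^^^^^^^^^^^^^^^^^^^^^^^^^^^^^^^^^^^^^^^^^^^^^^
ValueError: need at least one array to concatenate
```

>>> {"method": "move_arm", "body": {
  "commands": [
    [0.5,-0.237,-0.043,0,0,0,0],
    [0.5,-0.237,-0.043,0,0,0,0],
    [0.5,-0.237,-0.043,0,0,0,0],
    [0.5,-0.237,-0.043,0,0,0,0],
    [0.5,0,0,0.24,0,0,0],
    [0.5,0,0,0.2,0,0,0],
    [0.5,0,0,0,0,0,0]
  ]
}}

```text
time: 7.98
position: [0.4455, -0.037, 0.1179]
orientation: [-3.132, -0.002, 1.57]
wrist_force: [-0.2, -0.3, 0.7]
gripper_width: 0.0429
finger_force: 0.0
```

```bash
python3 look.py 3
```

```text
weight_500 0.88 [113. 284.] 25.5 [231. 225. 202.] [0.422 0.057 0.02 ]
weight_500 0.77 [183. 570.] 34.0 [203. 198. 193.] [0.633 0.011 0.02 ]
weight_500 0.76 [220. 436.] 18.2 [218. 207. 176.] [ 0.535 -0.018  0.02 ]
weight_500 0.75 [ 14. 568.] 44.0 [105.  60. 125.] [0.609 0.122 0.02 ]
weight_500 0.57 [246. 322.] 35.7 [166. 160. 156.] [ 0.45  -0.039  0.02 ]
stopwatch 0.65 [108. 452.] 45.1 [216. 194. 117.] [0.537 0.062 0.02 ]
```

View pics/w3.png

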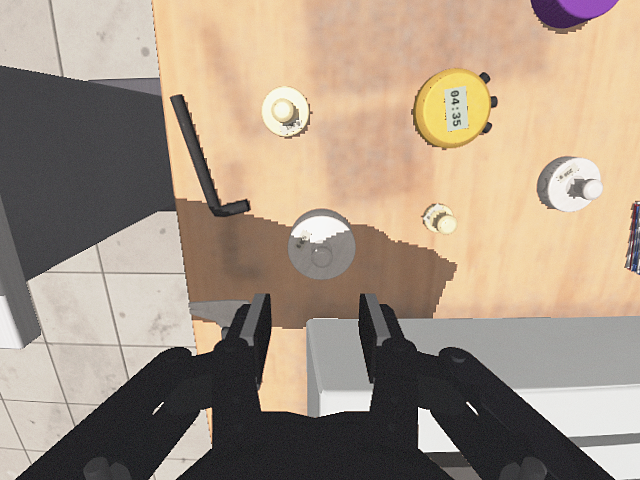

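In this view the knobs are at (321,257) for w500, (283,109) for w100, (447,224) for w20 and (592,188) for w200. I'll project them to 3D and compare with the fit.

```bash
python3 - <<'E'
import pickle
from h import *
st=pickle.load(open('v3.pkl','rb'))[0]; s1=pickle.load(open('v1.pkl','rb'))[0]; s2=pickle.load(open('v2.pkl','rb'))[0]
for n,px,z,px1 in(('500',(321,257),.046,(324,288)),('100',(283,109),.033,(299,200)),('20',(447,224),.028,(404,265)),('200',(592,188),.036,(493,246))):
    print(n,onz('wrist',px[::-1],z,st).round(4),onz('wrist',px1[::-1],z,s1).round(4))
    print(tri(ray('wrist',px[::-1],st),ray('wrist',px1[::-1],s1)))
for n,px in(('500',(361,138)),('200',(351,48)),('100',(280,151)),('20',(266,63))): print(n,onz('wrist',px[::-1],.018,s2).round(4))
print('stand edge',onz('wrist',(320,400),.1,st).round(3),onz('wrist',(320,400),.05,st).round(3),onz('top',(270,394),.08))
E
```

```text
500 [ 0.4483 -0.0378  0.046 ] [ 0.4491 -0.0343  0.046 ]
(array([ 0.4492707 , -0.0487719 ,  0.01791038]), np.float64(0.001300224398427777))
100 [0.4234 0.0593 0.033 ] [0.4224 0.0612 0.033 ]
(array([0.42234412, 0.05967903, 0.02564312]), np.float64(0.0005960850315456043))
20 [ 0.5406 -0.0187  0.028 ] [ 0.5402 -0.0146  0.028 ]
(array([ 0.5459485 , -0.02230248,  0.01212249]), np.float64(0.002585817799784809))
200 [0.638  0.0104 0.036 ] [0.6348 0.0112 0.036 ]
(array([0.63302409, 0.01194705, 0.04058521]), np.float64(0.002136534785808414))
500 [0.539 0.273 0.018]
200 [0.5261 0.3568 0.018 ]
100 [0.455  0.2599 0.018 ]
20 [0.4438 0.3437 0.018 ]
stand edge [ 0.492 -0.054  0.1  ] [ 0.507 -0.086  0.05 ] [ 0.44653404 -0.10074524  0.08      ]
```

>>> {"method": "move_arm", "body": {
  "commands": [
    [0.5,-0.004,0.012,0.15,0,0,0],
    [0.5,0,0,0.1,0,0,0],
    [0.5,0,0,0.078,0,0,0],
    [0.5,0,0,0,0,0,0]
  ],
  "squeeze": 40
}}

```text
time: 8.68
position: [0.4535, -0.0386, 0.04]
orientation: [3.141, 0.0, 1.571]
wrist_force: [0.0, -0.5, -0.1]
gripper_width: 0.0427
finger_force: 0.0
```

>>> {"method": "move_arm", "body": {
  "commands": [
    [0,0,0,0,0,0,0],
    [0,0,0,0,0,0,0],
    [0,0,0,0,0,0,0],
    [0,0,0,0,0,0,0]
  ]
}}

```text
time: 9.18
position: [0.4533, -0.0389, 0.0408]
orientation: [3.14, 0.001, 1.571]
wrist_force: [-3.3, -0.4, 5.0]
gripper_width: 0.0104
finger_force: 39.1
```

>>> {"method": "move_arm", "body": {
  "commands": [
    [0.5,0,0,0,0,0,0],
    [0.5,0,0,0,0,0,0],
    [0.5,0,0,0,0,0,0],
    [0.5,0,-0.014,0.018,0,0,0],
    [0.5,0,0,0,0,0,0]
  ]
}}

```text
time: 9.8
position: [0.4482, -0.0385, 0.0342]
orientation: [-3.14, -0.0, 1.571]
wrist_force: [0.1, 0.7, -0.4]
gripper_width: 0.0426
finger_force: 0.0
```

>>> {"method": "move_arm", "body": {
  "commands": [
    [0,0,0,0,0,0,0],
    [0,0,0,0,0,0,0],
    [0,0,0,0,0,0,0],
    [0,0,0,0,0,0,0]
  ]
}}

```text
time: 10.3
position: [0.4503, -0.0389, 0.0352]
orientation: [3.14, 0.0, 1.571]
wrist_force: [2.0, 0.9, -0.2]
gripper_width: 0.0112
finger_force: 39.1
```

>>> {"method": "move_arm", "body": {
  "commands": [
    [0,0,0,-0.04,0,0,0],
    [0,0,0,-0.06,0,0,0],
    [0,0,0,0,0,0,0],
    [0,0,0,0,0,0,0]
  ],
  "squeeze": 60
}}

```text
time: 10.8
position: [0.4489, -0.0386, 0.0598]
orientation: [-3.141, -0.0, 1.571]
wrist_force: [-0.0, 0.3, -4.8]
gripper_width: 0.0106
finger_force: 58.7
```

>>> {"method": "move_arm", "body": {
  "commands": [
    [0,0,0,-0.2,0,0,0],
    [0,0.1,0.034,-0.2,0,0,0],
    [0,0.176,0.034,-0.2,0,0,0],
    [0,0.19,0.034,0,0,0,0],
    [0,0.19,0.034,0,0,0,0],
    [0,0.19,0.034,0,0,0,0],
    [0,0.19,0.034,0,0,0,0],
    [0,0,0,0,0,0,0]
  ]
}}

```text
time: 11.8
position: [0.4996, 0.2202, 0.2054]
orientation: [-3.141, -0.001, 1.575]
wrist_force: [-0.2, -2.3, -5.7]
gripper_width: 0.0102
finger_force: 59.8
```

```bash
python3 look.py 4
```

```text
weight_500 0.82 [277. 316.] 52.4 [164. 158. 153.] [0.5   0.151 0.02 ]
weight_500 0.73 [280. 420.] 26.6 [112.  68. 131.] [0.615 0.148 0.02 ]
weight_500 0.65 [340. 250.] 14.7 [149. 133. 107.] [0.423 0.069 0.02 ]
nest_500 0.8 [162. 357.] 58.1 [169. 169. 169.] [0.539 0.274 0.02 ]
nest_500 0.8 [175. 271.] 58.0 [174. 174. 173.] [0.455 0.26  0.02 ]
nest_500 0.72 [ 68. 343.] 66.0 [175. 175. 174.] [0.523 0.357 0.02 ]
nest_500 0.67 [ 83. 256.] 63.8 [185. 186. 183.] [0.445 0.344 0.02 ]
stopwatch 0.78 [332. 369.] 12.1 [167. 140.  84.] [0.563 0.081 0.02 ]
```

View pics/w4.png

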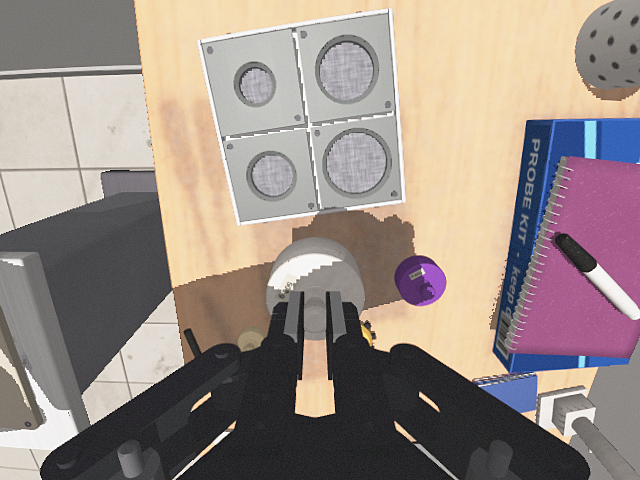

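The weight hangs with its knob at (315,305) px and its body centred at about (314,283). The mouths are at (356,161) for 500, (347,69) for 200, (270,175) for 100 and (256,85) for 20. Next I'll check the weight's offset in the hand and its tilt.

```bash
cat > held.py <<'E'
import sys,pickle
from h import *
from scipy.optimize import least_squares
k,r,h,H,zt=sys.argv[1],*map(float,sys.argv[2:6])  # mm; zt: TCP height above underside when gripped
st,im,out=pickle.load(open('v%s.pkl'%k,'rb')); P=np.array(st['position'])
m=min((d for t,d in out if t=='weight_500'),key=lambda d:np.linalg.norm(onz('wrist',d['position'],P[2],st)[:2]-P[:2]))['mask']
c=np.argwhere(m).mean(0)
a=np.linspace(0,2*np.pi,60); C=np.c_[np.cos(a),np.sin(a),0*a]
def sil(p):
    o=np.zeros((480,640),np.uint8); b=P+[p[0],p[1],-zt/1e3]
    for (r1,z1),(r2,z2) in(((r,0),(r,h)),((4,h),(7,H))):
        q=np.array([proj('wrist',b+X,st)[::-1] for X in np.r_[C*r1/1e3+[0,0,z1/1e3],C*r2/1e3+[0,0,z2/1e3]]])
        cv2.fillConvexPoly(o,cv2.convexHull(q.astype(np.float32)).astype(np.int32),1)
    return o>0
best=max(((sil((x,y))&m).sum()/(sil((x,y))|m).sum(),x,y) for x in np.arange(-8,9,2)/1e3 for y in np.arange(-12,13,2)/1e3)
print('IoU,dx,dy',np.round(best,4))
E
python3 held.py 4 26 32 46 35
```

```text
IoU,dx,dy [0.636 0.    0.002]
```

>>> {"method": "move_arm", "body": {
  "commands": [
    [0,0.105,0.079,0,0,0,0],
    [0,0.105,0.079,0,0,0,0],
    [0,0,0,0.2,0,0,0],
    [0,0,0,0.2,0,0,0],
    [0,0,0,0.14,0,0,0],
    [0,0,0,0,0,0,0]
  ]
}}

```text
time: 12.75
position: [0.5353, 0.2671, 0.0676]
orientation: [-3.133, 0.004, 1.569]
wrist_force: [-0.6, -0.4, -5.6]
gripper_width: 0.0105
finger_force: 59.6
```

>>> {"method": "move_arm", "body": {
  "commands": [
    [0,0,0,0.05,0,0,0],
    [0,0,0,0.03,0,0,0],
    [0,0,0,0,0,0,0]
  ]
}}

```text
time: 13.12
position: [0.5393, 0.2697, 0.0517]
orientation: [3.141, -0.0, 1.571]
wrist_force: [-0.0, 0.3, -6.2]
gripper_width: 0.0104
finger_force: 59.7
```

>>> {"method": "move_arm", "body": {
  "commands": [
    [0,0.012,0,0,0,0,0],
    [0,0,0,0.014,0,0,0],
    [0,0,0,0.01,0,0,0],
    [0,0,0,0,0,0,0]
  ]
}}

```text
time: 13.62
position: [0.5404, 0.2747, 0.0483]
orientation: [3.139, -0.004, 1.572]
wrist_force: [-3.2, 3.1, 6.8]
gripper_width: 0.0103
finger_force: 60.7
```

>>> {"method": "move_arm", "body": {
  "commands": [
    [0.3,0,0,0,0,0,0],
    [0.5,0,0,0,0,0,0],
    [0.5,0,0,0,0,0,0],
    [0.5,0,0,0,0,0,0],
    [0.5,0,0,-0.1,0,0,0],
    [0.5,0,0,-0.2,0,0,0],
    [0.5,0,0,-0.2,0,0,0]
  ]
}}

```text
time: 14.5
position: [0.5387, 0.2724, 0.171]
orientation: [-3.14, 0.001, 1.571]
wrist_force: [0.9, -0.3, -0.1]
gripper_width: 0.0425
finger_force: 0.0
```

>>> {"method": "move_arm", "body": {
  "commands": [
    [0.5,-0.22,-0.06,-0.13,0,0,0],
    [0.5,-0.22,-0.06,0,0,0,0],
    [0.5,0,0,0,0,0,0],
    [0.5,0,0,0,0,0,0]
  ]
}}

```text
time: 15.0
position: [0.51, 0.1653, 0.2013]
orientation: [3.141, -0.0, 1.57]
wrist_force: [0.5, 0.7, 0.0]
gripper_width: 0.0424
finger_force: 0.0
```

```bash
python3 look.py 5; python3 -c "
from h import *
save('side','s5.png',(120,240,220,380),5)"
```

```text
weight_500 0.96 [338. 428.] 19.2 [204. 199. 194.] [0.641 0.02  0.02 ]
weight_500 0.94 [299. 236.] 16.3 [149. 133. 106.] [0.422 0.071 0.02 ]
weight_500 0.82 [ 99. 350.] 31.8 [239. 237. 234.] [0.541 0.275 0.02 ]
weight_500 0.62 [362. 338.] 12.4 [207. 196. 167.] [ 0.537 -0.013  0.02 ]
weight_500 0.61 [232. 418.] 27.7 [123.  75. 143.] [0.616 0.148 0.02 ]
nest_500 0.88 [ 28. 335.] 54.0 [169. 169. 168.] [0.526 0.333 0.02 ]
nest_500 0.79 [114. 255.] 62.5 [179. 179. 177.] [0.454 0.263 0.02 ]
nest_500 0.7 [ 33. 241.] 60.5 [174. 174. 172.] [0.446 0.33  0.02 ]
nest_500 0.58 [111. 319.] 64.9 [169. 170. 167.] [0.513 0.265 0.02 ]
stopwatch 0.94 [302. 342.] 26.0 [139. 118.  72.] [0.54  0.067 0.02 ]
```

View pics/w5.png

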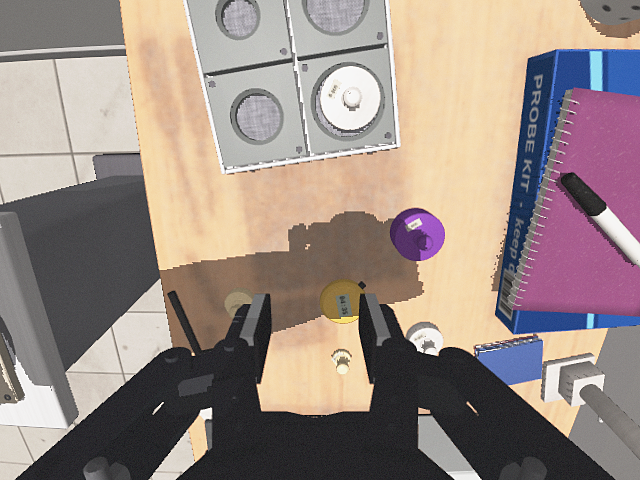

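w500 is seated in its bore, with the knob at (352,97). w200 next.

>>> {"method": "move_arm", "body": {
  "commands": [
    [0.5,-0.208,0.172,0,0,0,0],
    [0.5,-0.208,0.172,0,0,0,0],
    [0.5,-0.208,0.172,0,0,0,0],
    [0.5,0,0,0.2,0,0,0],
    [0.5,0,0,0.2,0,0,0],
    [0.5,0,0,0,0,0,0]
  ]
}}

```text
time: 16.0
position: [0.625, 0.0215, 0.0962]
orientation: [-3.13, -0.001, 1.571]
wrist_force: [-0.1, 0.2, -0.4]
gripper_width: 0.0429
finger_force: 0.0
```

```bash
python3 look.py 6; python3 - <<'E'
import cv2,numpy as np
a=cv2.imread('pics/w6.png')[150:350,220:430]; b=cv2.imread('pics/s5.png')
cv2.imwrite('pics/c6.png',np.hstack([cv2.resize(a,(400,400)),cv2.resize(b,(400,400))]))
E
```

```text
weight_500 0.96 [201.  43.] 31.1 [199. 190. 165.] [0.433 0.059 0.02 ]
weight_500 0.95 [265. 339.] 30.0 [147. 141. 135.] [0.641 0.013 0.02 ]
weight_500 0.93 [ 61. 304.] 50.3 [179. 111. 206.] [0.616 0.144 0.02 ]
weight_500 0.91 [298. 211.] 19.8 [151. 136. 111.] [ 0.546 -0.014  0.02 ]
nest_500 0.2 [299. 210.] 19.7 [152. 136. 111.] [ 0.545 -0.015  0.02 ]
stopwatch 0.83 [191. 202.] 42.9 [220. 204. 127.] [0.547 0.066 0.02 ]
```

View pics/c6.png

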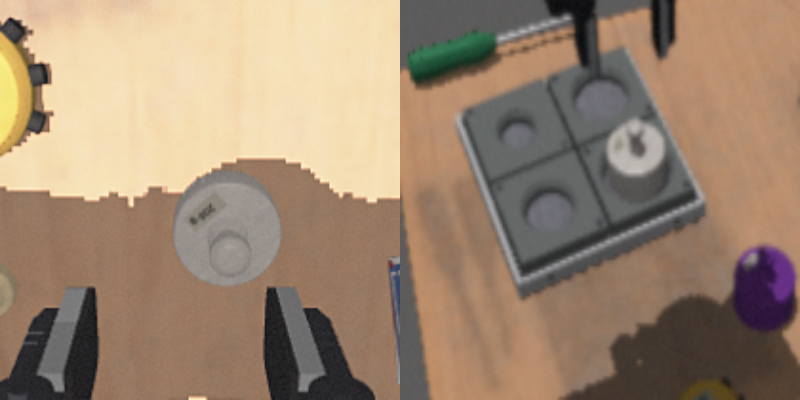

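The left crop has w200's knob at about (341,277) in the full picture. On the right, w500 stands upright in its bore.

```bash
python3 - <<'E'
import pickle
from h import *
st=pickle.load(open('v6.pkl','rb'))[0]
print(st['time'],st['position'],st['orientation'],onz('wrist',(277,341),.034,st).round(4), robot.get_state()['position'])
E
```

```text
16.0 [0.62498045 0.02154297 0.09618148] [-3.13040578e+00 -8.48720976e-04  1.57130524e+00] [0.6413 0.01   0.034 ] [0.63160453 0.0212191  0.10406074]
```

>>> {"method": "move_arm", "body": {
  "commands": [
    [0.5,0,0,0,0,0,0],
    [0.5,0,0,0,0,0,0]
  ]
}}

```text
time: 16.45
position: [0.6304, 0.021, 0.103]
orientation: [3.139, 0.0, 1.571]
wrist_force: [0.3, 0.1, -0.1]
gripper_width: 0.0429
finger_force: 0.0
```

```bash
python3 look.py 7; python3 - <<'E'
import cv2
from h import *
import pickle
st,im,out=pickle.load(open('v7.pkl','rb'));v6=pickle.load(open('v6.pkl','rb'))
def cen(o):
    return min((d for t,d in o if t=='weight_500'),key=lambda d:abs(d['position'][1]-339))['position']
a,b=np.array(cen(v6[2])),np.array(cen(out)); print(st['position'],b-a,onz('wrist',np.array((277,341))+b-a,.034,st).round(4))
E
```

```text
weight_500 0.94 [260. 327.] 28.5 [151. 144. 139.] [0.639 0.014 0.02 ]
weight_500 0.93 [ 62. 296.] 48.2 [179. 111. 206.] [0.618 0.144 0.02 ]
weight_500 0.74 [294. 205.] 20.2 [151. 135. 109.] [ 0.546 -0.015  0.02 ]
weight_500 0.66 [199.  38.] 31.5 [199. 189. 164.] [0.432 0.06  0.02 ]
stopwatch 0.96 [193. 194.] 42.4 [220. 204. 127.] [0.547 0.063 0.02 ]
[0.63043547 0.02095909 0.10301763] [ -5.4 -11.9] [0.6398 0.0102 0.034 ]
```

>>> {"method": "move_arm", "body": {
  "commands": [
    [0.5,-0.044,0.038,0.1,0,0,0],
    [0.5,0,0,0.124,0,0,0],
    [0.5,0,0,0.1,0,0,0],
    [0.5,0,0,0,0,0,0],
    [0.5,0,0,0,0,0,0]
  ],
  "squeeze": 30
}}

```text
time: 17.27
position: [0.6395, 0.0098, 0.0212]
orientation: [3.14, 0.0, 1.571]
wrist_force: [0.9, 0.2, 0.6]
gripper_width: 0.0426
finger_force: 0.0
```

Good. Grip and lift.

>>> {"method": "move_arm", "body": {
  "commands": [
    [0,0,0,0,0,0,0],
    [0,0,0,0,0,0,0],
    [0,0,0,0,0,0,0],
    [0,0,0,0,0,0,0],
    [0,0,0,-0.04,0,0,0],
    [0,0,0,-0.06,0,0,0],
    [0,0,0,0,0,0,0],
    [0,0,0,0,0,0,0]
  ],
  "squeeze": 40
}}

```text
time: 18.27
position: [0.6386, 0.0099, 0.0453]
orientation: [-3.141, 0.0, 1.571]
wrist_force: [-0.2, -1.0, -2.0]
gripper_width: 0.0113
finger_force: 39.1
```

>>> {"method": "move_arm", "body": {
  "commands": [
    [0,0,0,-0.21,0,0,0],
    [0,0,0,-0.21,0,0,0],
    [0,0.138,-0.045,0,0,0,0],
    [0,0.138,-0.045,0,0,0,0],
    [0,0.138,-0.045,0,0,0,0],
    [0,0.138,-0.045,0,0,0,0],
    [0,0.138,-0.045,0,0,0,0]
  ]
}}

```text
time: 19.15
position: [0.5815, 0.1833, 0.1495]
orientation: [-3.14, 0.0, 1.571]
wrist_force: [-0.1, -0.2, -1.9]
gripper_width: 0.0117
finger_force: 39.4
```

>>> {"method": "move_arm", "body": {
  "commands": [
    [0,0.138,-0.045,0,0,0,0],
    [0,0.138,-0.045,0,0,0,0],
    [0,0.138,-0.045,0,0,0,0],
    [0,0.138,-0.045,0,0,0,0],
    [0,0.138,-0.045,0,0,0,0],
    [0,0,0,0,0,0,0],
    [0,0,0,0,0,0,0]
  ]
}}

```text
time: 20.02
position: [0.5259, 0.3544, 0.1496]
orientation: [-3.141, 0.001, 1.571]
wrist_force: [-0.5, -0.3, -1.7]
gripper_width: 0.0116
finger_force: 39.4
```

>>> {"method": "move_arm", "body": {
  "commands": [
    [0,0.007,0,0.15,0,0,0],
    [0,0,0,0.16,0,0,0],
    [0,0,0,0.1,0,0,0],
    [0,0,0,0,0,0,0],
    [0,0,0,0,0,0,0]
  ]
}}

```text
time: 20.65
position: [0.5274, 0.3564, 0.0489]
orientation: [3.14, -0.001, 1.57]
wrist_force: [-0.1, -0.5, -1.9]
gripper_width: 0.0114
finger_force: 39.4
```

>>> {"method": "move_arm", "body": {
  "commands": [
    [0,0,0,0.03,0,0,0],
    [0,0,0,0.018,0,0,0],
    [0,0,0,0,0,0,0]
  ]
}}

```text
time: 21.02
position: [0.526, 0.3565, 0.0356]
orientation: [-3.141, 0.0, 1.571]
wrist_force: [-0.7, -0.5, -1.7]
gripper_width: 0.0114
finger_force: 39.4
```

>>> {"method": "move_arm", "body": {
  "commands": [
    [0,0,0,0.01,0,0,0],
    [0,0,0,0.005,0,0,0],
    [0,0,0,0,0,0,0]
  ]
}}

```text
time: 21.4
position: [0.5275, 0.3574, 0.0346]
orientation: [3.139, -0.001, 1.571]
wrist_force: [-1.1, -0.8, 8.6]
gripper_width: 0.0116
finger_force: 40.3
```

>>> {"method": "move_arm", "body": {
  "commands": [
    [0.3,0,0,0,0,0,0],
    [0.5,0,0,0,0,0,0],
    [0.5,0,0,0,0,0,0],
    [0.5,0,0,0,0,0,0],
    [0.5,0,0,-0.1,0,0,0],
    [0.5,0,0,-0.2,0,0,0],
    [0.5,0,0,-0.2,0,0,0]
  ]
}}

```text
time: 22.28
position: [0.5258, 0.3563, 0.1576]
orientation: [-3.14, 0.001, 1.571]
wrist_force: [1.3, 0.4, 0.4]
gripper_width: 0.0426
finger_force: 0.0
```

>>> {"method": "move_arm", "body": {
  "commands": [
    [0.5,-0.17,-0.0586,0,0,0,0],
    [0.5,-0.17,-0.0586,0,0,0,0],
    [0.5,-0.17,-0.0586,0,0,0,0],
    [0.5,-0.17,-0.0586,0,0,0,0],
    [0.5,-0.17,-0.0586,0,0,0,0],
    [0.5,-0.17,-0.0586,0,0,0,0],
    [0.5,-0.17,-0.0586,0.0,0,0,0],
    [0.5,0,0,0.1,0,0,0]
  ]
}}

```text
time: 23.28
position: [0.4247, 0.057, 0.1334]
orientation: [3.137, 0.001, 1.567]
wrist_force: [-0.1, 0.9, -0.1]
gripper_width: 0.0424
finger_force: 0.0
```

>>> {"method": "move_arm", "body": {
  "commands": [
    [0.5,0,0,0.1,0,0,0],
    [0.5,0,0,0,0,0,0],
    [0.5,0,0,0,0,0,0],
    [0.5,0,0,0,0,0,0]
  ]
}}

```text
time: 23.78
position: [0.4249, 0.0593, 0.1082]
orientation: [3.139, 0.0, 1.571]
wrist_force: [-0.0, -0.1, -0.7]
gripper_width: 0.0427
finger_force: 0.0
```

```bash
python3 look.py 8
```

```text
weight_500 0.98 [243. 311.] 23.1 [188. 175. 149.] [0.422 0.063 0.02 ]
weight_500 0.57 [330. 452.] 19.3 [204. 191. 161.] [ 0.538 -0.013  0.02 ]
weight_500 0.56 [133. 587.] 49.9 [133.  80. 156.] [0.612 0.143 0.02 ]
nest_500 0.62 [  5. 342.] 54.1 [85. 86. 84.] [0.441 0.215 0.02 ]
```

View pics/w8.png

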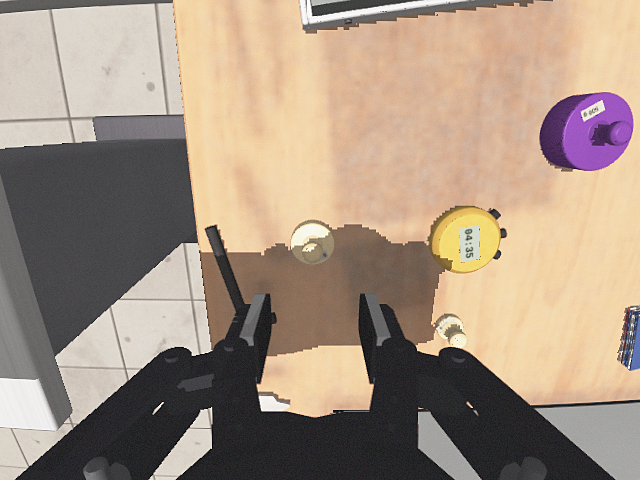

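w100's knob is at (311,249) and w20's at (456,340).

```bash
python3 - <<'E'
import pickle
from h import *
st=pickle.load(open('v8.pkl','rb'))[0]
print(st['position'],onz('wrist',(249,311),.03,st).round(4),onz('wrist',(340,456),.026,st).round(4))
E
```

```text
[0.42494672 0.05926858 0.10819106] [0.4216 0.0619 0.03  ] [ 0.5391 -0.0184  0.026 ]
```

>>> {"method": "move_arm", "body": {
  "commands": [
    [0.5,0.008,-0.012,0.15,0,0,0],
    [0.5,0,0,0.12,0,0,0],
    [0.5,0,0,0.088,0,0,0],
    [0.5,0,0,0,0,0,0],
    [0.5,0,0,0,0,0,0]
  ],
  "squeeze": 30
}}

```text
time: 24.6
position: [0.4216, 0.0612, 0.0183]
orientation: [3.14, -0.0, 1.571]
wrist_force: [-0.3, -0.7, 0.9]
gripper_width: 0.0427
finger_force: 0.0
```

>>> {"method": "move_arm", "body": {
  "commands": [
    [0,0,0,0,0,0,0],
    [0,0,0,0,0,0,0],
    [0,0,0,0,0,0,0],
    [0,0,0,0,0,0,0],
    [0,0,0,-0.04,0,0,0],
    [0,0,0,-0.06,0,0,0],
    [0,0,0,0,0,0,0],
    [0,0,0,0,0,0,0]
  ]
}}

```text
time: 25.6
position: [0.4201, 0.0611, 0.0422]
orientation: [-3.141, 0.0, 1.571]
wrist_force: [-1.1, 0.5, -1.4]
gripper_width: 0.0116
finger_force: 29.3
```

>>> {"method": "move_arm", "body": {
  "commands": [
    [0,0,0,-0.2,0,0,0],
    [0,0.04,0.007,-0.07,0,0,0],
    [0,0.16,0.0284,0,0,0,0],
    [0,0.16,0.0284,0,0,0,0],
    [0,0.16,0.0284,0,0,0,0],
    [0,0.16,0.0284,0,0,0,0],
    [0,0.12,0.0214,0,0,0,0],
    [0,0,0,0,0,0,0]
  ]
}}

```text
time: 26.6
position: [0.4562, 0.2627, 0.1092]
orientation: [-3.141, 0.0, 1.574]
wrist_force: [-0.5, -0.9, -1.3]
gripper_width: 0.012
finger_force: 29.4
```

>>> {"method": "move_arm", "body": {
  "commands": [
    [0,0,0,0.12,0,0,0],
    [0,0,0,0.1,0,0,0],
    [0,0,0,0,0,0,0],
    [0,0,0,0,0,0,0]
  ]
}}

```text
time: 27.1
position: [0.4564, 0.2607, 0.0554]
orientation: [-3.142, 0.0, 1.57]
wrist_force: [-0.3, 0.2, -1.3]
gripper_width: 0.012
finger_force: 29.4
```

>>> {"method": "move_arm", "body": {
  "commands": [
    [0,0,0,0.05,0,0,0],
    [0,0,0,0.04,0,0,0],
    [0,0,0,0.01,0,0,0],
    [0,0,0,0,0,0,0],
    [0,0,0,0,0,0,0]
  ]
}}

```text
time: 27.72
position: [0.4572, 0.2612, 0.0312]
orientation: [3.14, 0.0, 1.571]
wrist_force: [-1.8, -1.3, 6.7]
gripper_width: 0.0117
finger_force: 29.8
```

>>> {"method": "move_arm", "body": {
  "commands": [
    [0.3,0,0,0,0,0,0],
    [0.5,0,0,0,0,0,0],
    [0.5,0,0,0,0,0,0],
    [0.5,0,0,0,0,0,0],
    [0.5,0,0,-0.1,0,0,0],
    [0.5,0,0,-0.2,0,0,0],
    [0.5,0,0,-0.2,0,0,0]
  ]
}}

```text
time: 28.6
position: [0.4557, 0.2609, 0.1558]
orientation: [-3.14, 0.001, 1.571]
wrist_force: [1.5, 0.3, 0.0]
gripper_width: 0.043
finger_force: 0.0
```

>>> {"method": "move_arm", "body": {
  "commands": [
    [0.5,-0.16,0.0483,0,0,0,0],
    [0.5,-0.16,0.0483,0,0,0,0],
    [0.5,-0.16,0.0483,0,0,0,0],
    [0.5,-0.16,0.0483,0,0,0,0],
    [0.5,-0.16,0.0483,0,0,0,0],
    [0.5,-0.16,0.0483,0,0,0,0],
    [0.5,-0.16,0.0483,0,0,0,0],
    [0.5,0,0,0.1,0,0,0]
  ]
}}

```text
time: 29.6
position: [0.5443, -0.0219, 0.132]
orientation: [3.135, 0.002, 1.567]
wrist_force: [-0.1, 0.3, 0.3]
gripper_width: 0.0428
finger_force: 0.0
```

>>> {"method": "move_arm", "body": {
  "commands": [
    [0.5,0,0,0.1,0,0,0],
    [0.5,0,0,0,0,0,0],
    [0.5,0,0,0,0,0,0],
    [0.5,0,0,0,0,0,0]
  ]
}}

```text
time: 30.1
position: [0.5419, -0.0188, 0.1064]
orientation: [3.139, 0.0, 1.571]
wrist_force: [-0.3, -0.4, -0.9]
gripper_width: 0.0423
finger_force: 0.0
```

```bash
python3 look.py 9; python3 - <<'E'
import cv2,numpy as np
from h import *
save('side','s9.png',(110,230,220,380),5)
a=cv2.imread('pics/w9.png')[180:340,240:400]; b=cv2.imread('pics/s9.png')
cv2.imwrite('pics/c9.png',np.hstack([cv2.resize(a,(400,400)),cv2.resize(b,(400,400))]))
E
```

```text
weight_500 0.57 [242. 315.] 17.5 [172. 158. 131.] [ 0.541 -0.014  0.02 ]
nest_500 0.42 [343. 122.] 87.8 [146. 143. 140.] [ 0.38  -0.104  0.02 ]
stopwatch 0.64 [134. 319.] 44.2 [218. 198. 123.] [0.544 0.062 0.02 ]
```

View pics/c9.png

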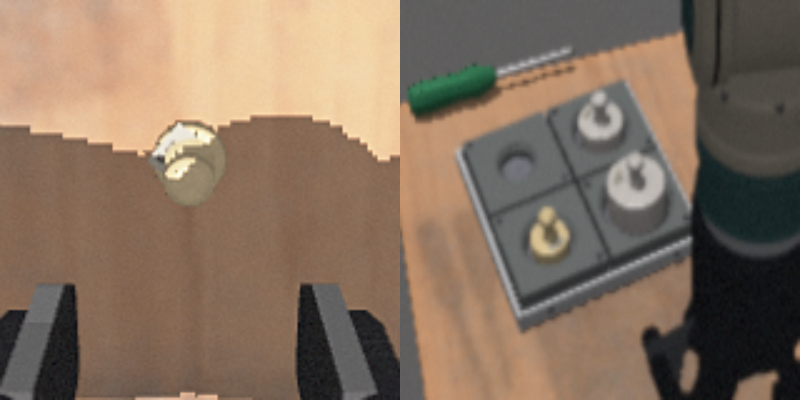

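w20's knob is at about (316,252) in the full picture, directly under the fingers. The side view shows the other three weights seated upright.

>>> {"method": "move_arm", "body": {
  "commands": [
    [0.5,0.006,-0.006,0.15,0,0,0],
    [0.5,0,0,0.12,0,0,0],
    [0.5,0,0,0.09,0,0,0],
    [0.5,0,0,0,0,0,0],
    [0.5,0,0,0,0,0,0]
  ],
  "squeeze": 25
}}

```text
time: 30.98
position: [0.5401, -0.0175, 0.0159]
orientation: [3.14, 0.0, 1.571]
wrist_force: [-0.1, -0.3, 0.2]
gripper_width: 0.0425
finger_force: 0.0
```

>>> {"method": "move_arm", "body": {
  "commands": [
    [0,0,0,0,0,0,0],
    [0,0,0,0,0,0,0],
    [0,0,0,0,0,0,0],
    [0,0,0,0,0,0,0],
    [0,0,0,-0.04,0,0,0],
    [0,0,0,-0.06,0,0,0],
    [0,0,0,0,0,0,0],
    [0,0,0,0,0,0,0]
  ]
}}

```text
time: 31.98
position: [0.5392, -0.0174, 0.0402]
orientation: [3.142, 0.0, 1.571]
wrist_force: [-0.8, -0.6, -0.2]
gripper_width: 0.0122
finger_force: 24.5
```

>>> {"method": "move_arm", "body": {
  "commands": [
    [0,0,0,-0.2,0,0,0],
    [0,0,0,-0.2,0,0,0],
    [0,0.1604,-0.0425,0,0,0,0],
    [0,0.1604,-0.0425,0,0,0,0],
    [0,0.1604,-0.0425,0,0,0,0],
    [0,0.1604,-0.0425,0,0,0,0],
    [0,0.1604,-0.0425,0,0,0,0]
  ]
}}

```text
time: 32.85
position: [0.4852, 0.1842, 0.1395]
orientation: [-3.141, 0.0, 1.571]
wrist_force: [0.5, 0.0, -0.2]
gripper_width: 0.0118
finger_force: 24.5
```

>>> {"method": "move_arm", "body": {
  "commands": [
    [0,0.1604,-0.0425,0,0,0,0],
    [0,0.1604,-0.0425,0,0,0,0],
    [0,0.1604,-0.0425,0,0,0,0],
    [0,0.1604,-0.0425,0,0,0,0],
    [0,0,0,0.1,0,0,0],
    [0,0,0,0.15,0,0,0],
    [0,0,0,0,0,0,0],
    [0,0,0,0,0,0,0]
  ]
}}

```text
time: 33.85
position: [0.444, 0.3436, 0.0781]
orientation: [3.141, -0.0, 1.571]
wrist_force: [1.0, 0.1, 0.6]
gripper_width: 0.0125
finger_force: 24.5
```

>>> {"method": "move_arm", "body": {
  "commands": [
    [0,0,0,0.1,0,0,0],
    [0,0,0,0.06,0,0,0],
    [0,0,0,0.036,0,0,0],
    [0,0,0,0,0,0,0],
    [0,0,0,0,0,0,0]
  ]
}}

```text
time: 34.48
position: [0.444, 0.3437, 0.0289]
orientation: [3.141, -0.0, 1.571]
wrist_force: [0.1, 0.1, 0.6]
gripper_width: 0.0123
finger_force: 24.4
```

>>> {"method": "move_arm", "body": {
  "commands": [
    [0,0,0,0.008,0,0,0],
    [0,0,0,0,0,0,0],
    [0.3,0,0,0,0,0,0],
    [0.5,0,0,0,0,0,0],
    [0.5,0,0,0,0,0,0],
    [0.5,0,0,0,0,0,0],
    [0.5,0,0,-0.1,0,0,0],
    [0.5,0,0,-0.2,0,0,0]
  ]
}}

```text
time: 35.48
position: [0.4414, 0.3421, 0.0998]
orientation: [-3.136, 0.003, 1.571]
wrist_force: [-0.3, 0.5, 0.5]
gripper_width: 0.0428
finger_force: 0.0
```

>>> {"method": "move_arm", "body": {
  "commands": [
    [0.5,0,0,-0.2,0,0,0],
    [0.5,-0.2,0.03,-0.2,0,0,0],
    [0.5,-0.2,0.03,0,0,0,0],
    [0.5,-0.2,0.03,0,0,0,0],
    [0.5,0,0,0,0,0,0],
    [0.5,0,0,0,0,0,0],
    [0.5,0,0,0,0,0,0]
  ]
}}

```text
time: 36.35
position: [0.4651, 0.2005, 0.1954]
orientation: [-3.141, -0.0, 1.572]
wrist_force: [-0.2, 0.5, -1.2]
gripper_width: 0.0425
finger_force: 0.0
```

```bash
python3 look.py 10; python3 - <<'E'
import cv2,numpy as np
from h import *
save('side','s10.png',(110,230,220,380),5)
a=cv2.imread('pics/w10.png')[0:240,180:440]; b=cv2.imread('pics/s10.png')
cv2.imwrite('pics/c10.png',np.hstack([cv2.resize(a,(433,400)),cv2.resize(b,(360,400))]))
E
```

```text
weight_500 0.97 [270. 455.] 28.6 [142.  86. 165.] [0.613 0.144 0.02 ]
weight_500 0.86 [142. 401.] 31.7 [234. 231. 228.] [0.544 0.273 0.02 ]
weight_500 0.82 [ 61. 292.] 15.3 [217. 207. 179.] [0.444 0.341 0.02 ]
weight_500 0.81 [159. 306.] 19.1 [237. 232. 209.] [0.456 0.257 0.02 ]
weight_500 0.65 [ 40. 390.] 30.2 [220. 216. 213.] [0.528 0.358 0.02 ]
nest_500 0.83 [ 46. 295.] 67.8 [181. 182. 179.] [0.447 0.353 0.02 ]
nest_500 0.82 [143. 366.] 63.7 [158. 159. 156.] [0.512 0.272 0.02 ]
nest_500 0.63 [ 68. 373.] 67.5 [161. 161. 159.] [0.515 0.335 0.02 ]
nest_500 0.62 [145. 291.] 60.7 [173. 173. 170.] [0.442 0.27  0.02 ]
```

View pics/c10.png

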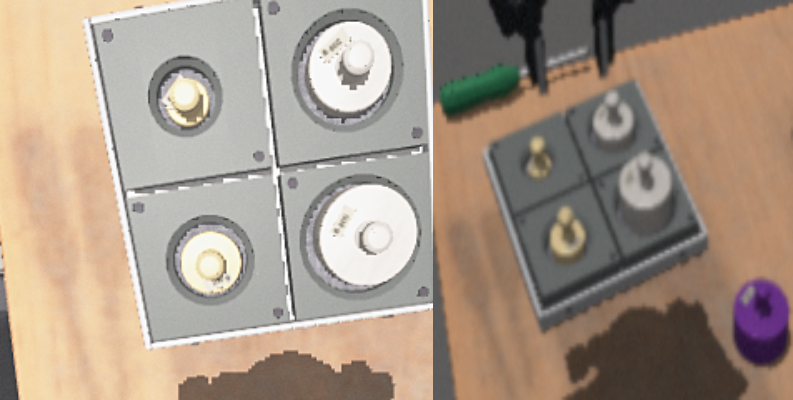

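All four weights sit in their bores. A last numeric check of the w500 axis, since it looks closest to a wall.

```bash
python3 - <<'E'
import pickle
from h import *
st=pickle.load(open('v10.pkl','rb'))[0]
f=lambda x,y:(y*.6,180+x*.6)
for n,k,b,zk,zb,br in(('500',(376,238),(368,235),.055,.042,(361,237)),('200',(358,57),(351,68),.045,.028,(347,69)),('100',(210,264),(211,261),.042,.025,(210,259)),('20',(185,94),(184,100),.037,.023,(185,96))):
    print(n,'knob',onz('wrist',f(*k),zk,st)[:2].round(4),'body',onz('wrist',f(*b),zb,st)[:2].round(4),'bore',onz('wrist',f(*br),.02,st)[:2].round(4))
E
```

```text
500 knob [0.5391 0.2738] body [0.5383 0.2748] bore [0.54   0.2729]
200 knob [0.5268 0.3563] body [0.5272 0.3555] bore [0.5268 0.3568]
100 knob [0.4565 0.2596] body [0.4566 0.2598] bore [0.4559 0.2605]
20 knob [0.4445 0.3413] body [0.443  0.3411] bore [0.4434 0.3436]
```

All are centred within about 3 mm, with the knob over the body. Handing in.

```bash
python3 -c "
from plant import robot
print(robot.sign_off())"
```

```text
the job is handed in; nothing more can be done
None
```

I stood all four weights upright in their own bores, released them and handed the job in; the last camera check put each within about 3 mm of its bore's axis. The stopwatch and calliper were not touched, but the hand-in returned no verdict.

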